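# Shut the marked air valve under the sliding cover of a bench air box

### The job

We have finished airbrushing: slide the yellow cover of the grey bench air box all the way back, away from you, until it meets its stop, and then push the valve handle with the red sleeve fully shut, a quarter turn clockwise to its stop. Do it all by pushing: lift nothing, leave the valve with the blue sleeve as it is, and do not disturb the bottle, jar, maul and tool cup standing around.

Things in the scene. Friction and masses are not known exactly. Their poses are not given: they have to be found in the camera images.
- air_box: Grey sheet-metal bench air box, fixed, 330 mm (its x) by 320 mm (its y). Origin: centre of its underside on the bench; +x points away from the robot to the rear stop, +y left; turned up to 0.3 rad. Side walls 3 mm thick, tops at 100 mm; front wall 88 mm high; rear half a closed deck at 90 mm. The cover slides along x on side ledges at 92 mm, with 2 mm play each side.
- bay (a point): Centre of the mouth of the valve bay, 92 mm above the bench: the box's front half (box x -162 to 0 mm, box y -145 to +145 mm), 88 mm deep, holding two ball valves with level handles; hidden under the cover at the start.
- regulator (a point): Top of the filter-regulator fixed at the box's left side, 170 mm above the bench; with its pipes it stands within 80 mm of this point in box y and 45 mm in box x. Keep clear of it.
- cover_front (a point): Centre of the front face of the loose yellow pan-shaped cover, 165 mm (box x) by 310 mm (box y) by 20 mm high, folded sheet, about 0.55 kg, slides with about 2 to 5 N. The point is half-way up that flat upright face, 102 mm above the bench; its axes are parallel to the box's. Shut, it is at box x about -162 to -150 mm; against the rear stop at about -3 mm.
- red_pivot (a point): Pivot (upright stem axis) of the ball valve with the red-sleeved handle, at handle height, 74 mm above the bench. Box x -45 mm, box y either -75 or +50 mm; the blue valve has the other place.
- red_tip (a point): Outer end of the red-sleeved handle, 82 mm from its pivot, 74 mm above the bench. The handle is level; its sleeve, 16 mm wide and 12 mm high (68 to 80 mm above the bench), covers 24 to 82 mm from the pivot. Below it nothing stands higher than 56 mm except the 17 mm thick stem at the pivot.
- red_lever (a joint): Angle of the red handle, rad. 0 = fully open, pointing along the box's -x, towards the front; grows clockwise seen from above; 1.571 = shut, at its stop, pointing along the box's +y (left), across its pipe. Stiff: needs about 0.22 N m and stays where left.
- blue_tip (a point): Outer end of the blue-sleeved handle of the other valve, of the same form, pointing to the front (open). Leave it.
- blue_lever (a joint): Angle of the blue handle, same meaning; 0 to 0.2 at the start. Leave it.
- dye_bottle: Bystander: amber bottle with black cap, 56 mm across, 150 mm high, left of the box. Origin: centre of its underside.
- finish_jar: Bystander: blue jar with white lid, 60 mm across, 75 mm high, beside the box's front left corner. Origin: centre of its underside.
- maul: Bystander: leather maul standing on its white head, 62 mm across, 180 mm high, right of the box. Origin: centre of its underside.
- tool_cup: Bystander: white cup of modelling tools, 72 mm across, about 180 mm high with the tools, right of the box towards the rear. Origin: centre of its underside.

How it is judged:
On the way, in this order (a step that is already met when the one before it is completed fails the run):
1. the cover is slid back to its stop and the bay is open (x of cover_front in the frame of air_box above -0.015 m), for 0.2 s.
2. the red handle is pushed shut (value of joint red_lever above 1.46 rad), for 0.2 s.
At the end, for the whole second after the job is handed in: The cover lies flat on its ledges, back within 12 mm of its stop; the red handle is shut, within about 6 degrees of its stop (joint above 1.46); the blue handle's tip has moved less than 12 mm; bottle, jar, maul and cup stand upright within 15 mm of where they were (x of cover_front in the frame of air_box above -0.015 m and z of cover_front in the frame of air_box between 0.097 and 0.107 m and angle between cover_front's own z axis and vertical below 0.04 rad and value of joint red_lever above 1.46 rad and distance of blue_tip from where it was at the start of the episode below 0.012 m and distance of each of dye_bottle, finish_jar, maul, tool_cup from where it was at the start of the episode below 0.015 m and angle between each of dye_bottle, finish_jar, maul, tool_cup's own z axis and vertical below 0.1 rad); the robot touches nothing.
It fails at once if the cover is lifted or tipped off its slide (z of cover_front in the frame of air_box above 0.114 m or z of cover_front in the frame of air_box below 0.09 m or angle between cover_front's own z axis and vertical above 0.12 rad).
It fails at once if the blue handle is moved (distance of blue_tip from where it was at the start of the episode above 0.012 m).
It fails at once if a bystander is lifted, pushed or knocked (distance of any of dye_bottle, finish_jar, maul, tool_cup from where it was at the start of the episode above 0.015 m or angle between any of dye_bottle, finish_jar, maul, tool_cup's own z axis and vertical above 0.2 rad).
It also fails if it takes over 48 s, if anything falls off the work surface, if the arm or the gripper's body presses on something with over 40 N, if the wrist force passes 120 N, or if a joint passes its speed limit or range.

### The arm

A 6-joint arm with a two-finger parallel gripper is mounted at the origin on the work surface. World frame = base frame: x ahead of the robot, y to its left, z up, the work surface at z = 0. Lengths are in m, angles in rad, forces in N, time in s.
With the tool pointing down it reaches from about 0.375 to 0.9 m from the base axis. Payload 3.1 kg.
Tool frame: the origin (TCP) lies on the centre line of the jaws, within the pads' length; the fingertips stand robot.finger_overhang ahead of it and the grasp point (between the pads) lies 2 mm behind it (robot.finger_overhang is the distance from the TCP to the fingertips, in m); z points along the fingers, y is the direction in which the jaws open and shut (so a half turn about z gives the same grasp; the last joint's range is limited). The gripper opens to 87 mm and grips with 3 to 60 N. Pads are 19 mm wide; open, the fingers measure 117 mm over their backs; the gripper's body (75 mm by 190 mm) begins 51 mm behind the grasp point.
Start: joints at [0.996, 0.527, 1.433, -0, 1.181, -0.178], TCP at [0.242, 0.576, 0.24] pointing down, gripper open.
Joint ranges: [-3.08, 3.08], [-0.75, 2.2], [0.22, 2.44], [-1.43, 4.57], [0, 2.65], [-2.85, 2.85]. Speed limits (rad/s): [2.79, 2.79, 3.14, 3.14, 3.14, 3.14].

### API

Orientations are given as a unit quaternion [x, y, z, w].
In Python, from rig import robot gives the robot as it stands. The module is installed in compiled form; this text tells all that it offers.
- The arm moves only by the tool step_arm, never from a script. Its arguments are lists of equal length, an entry for each row: "slide": the shift along the tool's x, y, z in mm, a list of three; "twist": the turn about the tool's z in degrees. A call has 1 to 20 rows; each row shifts and turns the commanded pose from where the row before left it, along the tool's axes as they then stand; what a row does not reach is not made up. A row lasts 1/12 s, in which the tool goes at most 41.7 mm and 7.16 degrees, less where a joint would pass 70% of its speed; a pose out of reach is approached as far as the arm can. A call is refused whole if a number of a shift passes 41.7 or a number of a turn 7.16, either way. A call with a gripper value outside its range is refused whole. "jaw" is the finger opening in mm, from 0 to 87, set as the call begins (left out, the last holds). The fingers move at their own pace and stop on an object; "force" is the grip in N (left out, the last holds). Time passes only in rows, so rows that do not move let the fingers close. It gives the time, the measured TCP pose, the force and the opening at its end, in the units of the state.
- robot.get_obs(): the state, without advancing time (a new reading comes with each control period).
- robot.camera(name): name is "scene" or "top" or "wrist"; returns a dict with "color" (384x512x3 uint8, blue, green, red), "depth" (384x512 float32, m along the optical axis (not along the pixel's ray), 0 where there is no reading), "camera_matrix" (3x3 intrinsics, pixels), "origin" and "orientation" of the camera in the world. Camera axes: x right, y down, z forward; pixel columns grow to the right and rows downward; lengths in m; the calibration is good to about 2 mm. A picture is of the moment at which its call begins.
- robot.hand_in(): hands the job in, once; it reports no verdict.
The state is a dict: "time": time; "q": joint angles; "joint_velocities": joint speeds; "joint_torque": joint torques, N m; "position": TCP position; "tool_rot": TCP orientation; "ft_force": force on the tool from outside, world axes, zero at the start; "moment": the same for the moment, N m; "grip_width": finger opening in m.
Only numpy, scipy, OpenCV 4.12 (cv2) and the standard library are available. Lean on these libraries where they do the work, as an engineer would, in place of code of your own. Each camera call takes 0.05 s, during which the arm holds its last target.

## Working session

There is one attempt and no reset: what is moved stays moved. The work goes in short steps, Python scripts to look and compute and a tool call to move; the robot and the scene stay as the last step left them, time stands still between calls to the robot, and variables do not carry over. Pictures are saved under pics/ and viewed, and the job is handed in when it is done.

Besides the shell and the picture viewer there is one more tool, called after "Call:" as name(argument=value, ...), one argument or row to a line, values as JSON. step_arm: Moves the arm, as the interface text tells. Its arguments: {"type":"object","properties":{"slide":{"type":"array","items":{"type":"array","items":{"type":"number"}}},"twist":{"type":"array","items":{"type":"number"}},"jaw":{"type":"number"},"force":{"type":"number"}},"required":["slide","twist"]}

```bash
mkdir -p pics
cat > h.py <<'E'
import numpy as np,cv2
from rig import robot
from scipy.spatial.transform import Rotation as R
def cam(n):
    c=robot.camera(n); c['K']=np.array(c['camera_matrix']);c['o']=np.array(c['origin']);q=np.array(c['orientation'])
    c['R']=R.from_quat(q).as_matrix() if q.size==4 else q
    return c
def onplane(c,uv,z):
    uv=np.atleast_2d(np.array(uv,float)); d=np.c_[uv,np.ones(len(uv))]@np.linalg.inv(c['K']).T@c['R'].T
    return c['o']+d*((z-c['o'][2])/d[:,2])[:,None]
def cloud(c):
    h,w=c['depth'].shape; u,v=np.meshgrid(np.arange(w),np.arange(h))
    p=np.stack([u,v,np.ones_like(u)],-1)@np.linalg.inv(c['K']).T*c['depth'][...,None]
    return p@c['R'].T+c['o']
E
python3 - <<'E'
from h import *
o=robot.get_obs();print({k:np.round(v,3) for k,v in o.items()},robot.finger_overhang)
for n in("scene","top"):
    c=cam(n);cv2.imwrite(f'pics/{n}0.png',c['color']);print(n,c['o'],c['R'].round(3))
E
```

```text
{'time': np.float64(0.0), 'q': array([ 0.996,  0.528,  1.434, -0.   ,  1.181, -0.178]), 'joint_velocities': array([-0.   ,  0.002, -0.001,  0.   , -0.   ,  0.   ]), 'joint_torque': array([ -0.   , -44.004, -17.659,   0.063,   0.058,  -0.   ]), 'position': array([0.241, 0.576, 0.239]), 'tool_rot': array([ 0.197,  0.98 , -0.001, -0.   ]), 'ft_force': array([ 0.425,  0.429, -0.623]), 'moment': array([-0.023, -0.018,  0.003]), 'grip_width': np.float64(0.087)} 0.017
scene [1.17241094 0.195748   0.72046067] [[-0.289  0.673 -0.681]
 [ 0.957  0.214 -0.195]
 [ 0.015 -0.708 -0.706]]
top [0.52520354 0.04460814 1.18761735] [[ 0.02  -0.998  0.063]
 [-1.    -0.021 -0.005]
 [ 0.006 -0.063 -0.998]]
```

View pics/scene0.png

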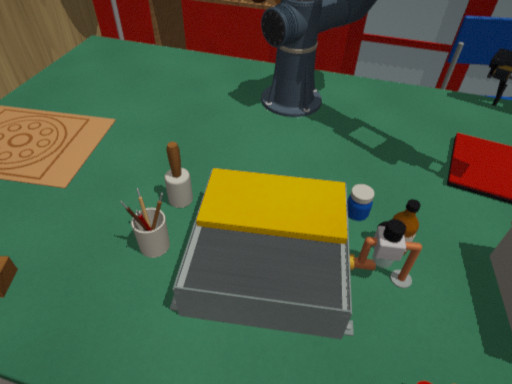

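View pics/top0.png

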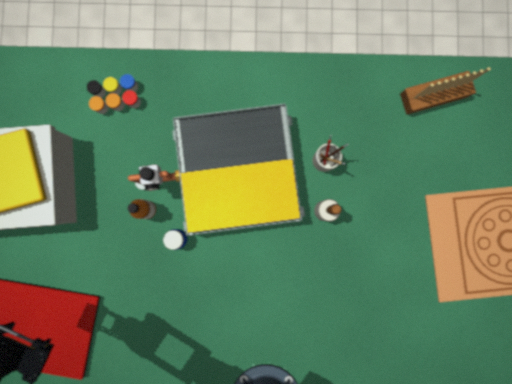

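The top view shows the box turned slightly, with the yellow cover at about (180-300, 160-232). The jar is at (174,239), the bottle at (140,209), the maul at (329,210) and the cup at (329,157). Next I measure the cover and box.

Run:
```python
from h import *
c=cam("top");hsv=cv2.cvtColor(c['color'],cv2.COLOR_BGR2HSV)
m=cv2.inRange(hsv,(20,120,80),(35,255,255));m[:, :165]=0;m[:130]=0
n,l,s,_=cv2.connectedComponentsWithStats(m);i=1+s[1:,4].argmax();m=(l==i).astype('uint8')
m=cv2.morphologyEx(m,cv2.MORPH_OPEN,np.ones((5,5)))
P=cloud(c);z=P[...,2][m>0];print('cover z',np.percentile(z,[5,50,95]))
cn=max(cv2.findContours(m,0,2)[0],key=cv2.contourArea)
w=onplane(c,cn[:,0,:],0.112)[:,:2].astype('float32')
r=cv2.minAreaRect(w);print(r);b=cv2.boxPoints(r);print(b)
# bounds of raised box
Pm=P[90:245,165:310];k=(Pm[...,2]>.08)&(Pm[...,2]<.118)
q=Pm[k][:,:2].astype('float32');print(cv2.minAreaRect(q))
# bystanders
for nm,(u,v),zz in [('jar',(174,239),.075),('bot',(134,208),.15),('cup',(329,157),.09),('maul',(329,210),.06)]:
    print(nm,onplane(c,(u,v),zz).round(3), P[v,u].round(3))
```

```text
cover z [0.10922106 0.11264568 0.11608825]
((0.59059739112854, 0.08335699886083603), (0.16714349389076233, 0.3108175992965698), 8.596323013305664)
[[ 0.48473525  0.2245283 ]
 [ 0.53119373 -0.08279756]
 [ 0.69645953 -0.0578143 ]
 [ 0.65000105  0.24951157]]
((0.6544449329376221, 0.12583254277706146), (0.34285593032836914, 0.38579270243644714), 8.488127708435059)
jar [[0.465 0.268 0.075]] [0.465 0.267 0.076]
bot [[0.548 0.36  0.15 ]] [0.548 0.36  0.151]
cup [[ 0.704 -0.164  0.09 ]] [ 0.709 -0.17   0.062]
maul [[ 0.556 -0.171  0.06 ]] [ 0.553 -0.154  0.15 ]
```

Call:
step_arm(
  slide=[
    [0,0,0],
    [0,0,0],
    [0,0,0],
    [0,0,0],
    [0,0,0],
    [-11,-38,0],
    [-11,-38,0],
    [-11,-38,0],
    [-11,-38,0],
    [-11,-38,0],
    [-11,-38,0],
    [-11,-38,0],
    [-11,-38,0],
    [-11,-38,0],
    [-11,-38,0],
    [-11,-38,0],
    [-11,-38,0],
    [-11,-38,0],
    [-11,-38,0],
  ],
  twist=[-6.28,-6.28,-6.28,-6.28,-6.28,0,0,0,0,0,0,0,0,0,0,0,0,0,0],
  jaw=50,
)

```text
time: 1.73
position: [0.4742, 0.0718, 0.2395]
tool_rot: [-0.075, 0.997, 0.0, -0.0]
ft_force: [0.8, 0.8, -1.2]
grip_width: 0.0496
```

```bash
cat >> h.py <<'E'
yaw=0.150
Ob=np.array([0.662,0.094])
ex=np.array([np.cos(yaw),np.sin(yaw)]);ey=np.array([-ex[1],ex[0]])
def box(p): d=np.asarray(p)[...,:2]-Ob; return np.stack([d@ex,d@ey],-1)
def st():
    o=robot.get_obs();r=R.from_quat(o['tool_rot']).as_matrix()
    print('t',round(float(o['time']),2),'pos',o['position'].round(4),'box',box(o['position']).round(4),'toolx ang',np.degrees(np.arctan2(r[1,0],r[0,0])).round(1),'F',o['ft_force'].round(1),'w',o['grip_width'])
E
python3 - <<'E'
from h import *
st()
for n in("scene","wrist"):
    c=cam(n);cv2.imwrite(f'pics/{n}1.png',c['color'])
E
```

```text
t 1.73 pos [0.4742 0.0718 0.2395] box [-0.189   0.0061] toolx ang -171.4 F [ 0.8  0.8 -1.2] w 0.049580278962567184
```

View pics/wrist1.png

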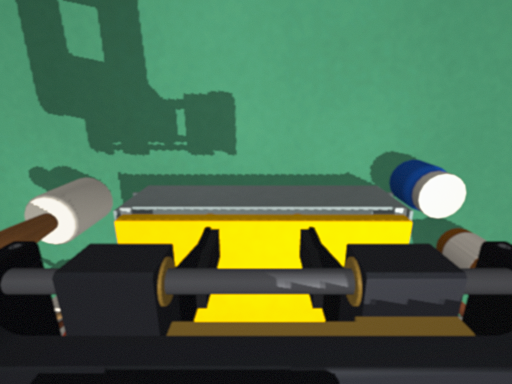

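The wrist view shows the cover centred between the fingers at about (265,260), and its front edge at row ~215 with the grey front wall beyond it. Now I go down.

Call:
step_arm(
  slide=[
    [4,-6,31],
    [0,0,31],
    [0,0,31],
    [0,0,31],
    [0,0,1],
    [0,0,0],
  ],
  twist=[0,0,0,0,0,0],
)

```text
time: 2.33
position: [0.4692, 0.0678, 0.1134]
tool_rot: [-0.076, 0.997, 0.0, -0.003]
ft_force: [-0.4, 1.5, -0.1]
grip_width: 0.0499
```

Run:
```python
from h import *
st()
c=cam("scene");cv2.imwrite('pics/s2.png',c['color'][130:350,130:450].repeat(2,0).repeat(2,1))
```

```text
t 2.33 pos [0.4692 0.0678 0.1134] box [-0.1945  0.0029] toolx ang -171.3 F [-0.4  1.5 -0.1] w 0.04994859611731763
```

View pics/s2.png

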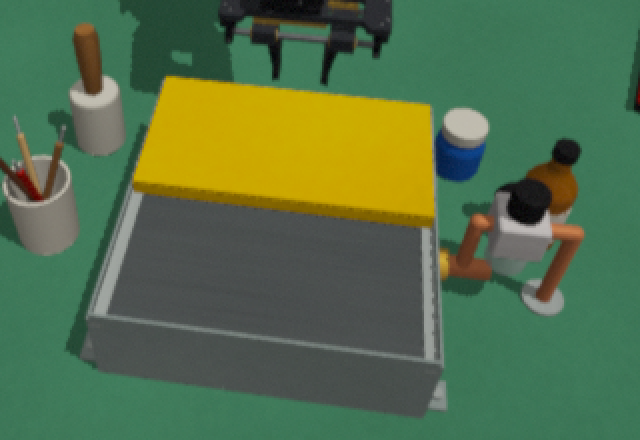

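The fingers stand in front of the cover, tips at about (275-325, 78) in the enlarged view, clear of everything. I start pushing.

Call:
step_arm(
  slide=[
    [-10,0,0],
    [-8,0,0],
    [-8,0,0],
    [-10,0,0],
    [-10,0,0],
    [-10,0,0],
    [-10,0,0],
    [-10,0,0],
    [-10,0,0],
    [-10,0,0],
    [-10,0,0],
    [-10,0,0],
    [-10,0,0],
    [-10,0,0],
    [-8,0,0],
    [-4,0,0],
  ],
  twist=[0,0,0,0,0,0,0,0,0,0,0,0,0,0,0,0],
)

```text
time: 3.72
position: [0.6169, 0.0897, 0.1151]
tool_rot: [-0.076, 0.997, 0.0, -0.001]
ft_force: [-5.9, -1.4, 4.7]
grip_width: 0.05
```

Run:
```python
from h import *
st()
c=cam("scene");cv2.imwrite('pics/s3.png',c['color'][130:350,130:450].repeat(2,0).repeat(2,1))
```

```text
t 3.72 pos [0.6169 0.0897 0.1151] box [-0.0452  0.0025] toolx ang -171.3 F [-5.9 -1.4  4.7] w 0.04997885700023086
```

View pics/s3.png

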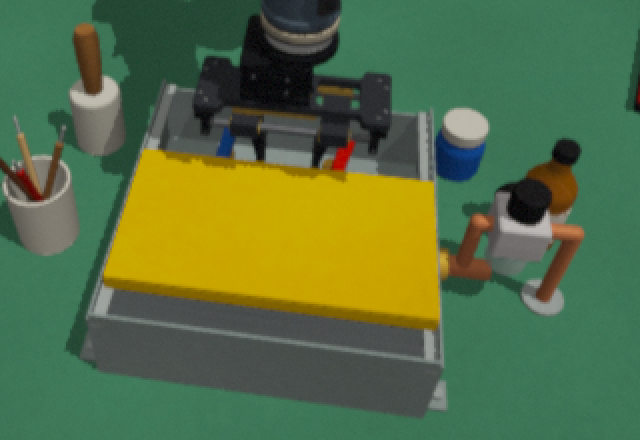

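The cover slides straight. The blue handle shows at (228,145) and the red one at (342,157), so the red valve has the +50 mm place. I keep pushing gently to the stop.

Call:
step_arm(
  slide=[
    [-7,0,0],
    [-7,0,0],
    [-6,0,0],
    [-4,0,0],
    [-3,0,0],
    [-2,0,0],
    [-2,0,0],
    [0,0,0],
  ],
  twist=[0,0,0,0,0,0,0,0],
)

```text
time: 4.43
position: [0.647, 0.0942, 0.1147]
tool_rot: [-0.076, 0.997, 0.0, -0.001]
ft_force: [-5.0, -0.6, 3.6]
grip_width: 0.0505
```

Run:
```python
from h import *
st()
c=cam("scene");cv2.imwrite('pics/s4.png',c['color'][130:350,130:450].repeat(2,0).repeat(2,1))
c=cam("wrist");cv2.imwrite('pics/w4.png',c['color'])
```

```text
t 4.43 pos [0.647  0.0942 0.1147] box [-0.0148  0.0025] toolx ang -171.3 F [-5.  -0.6  3.6] w 0.05052954642565465
```

View pics/s4.png

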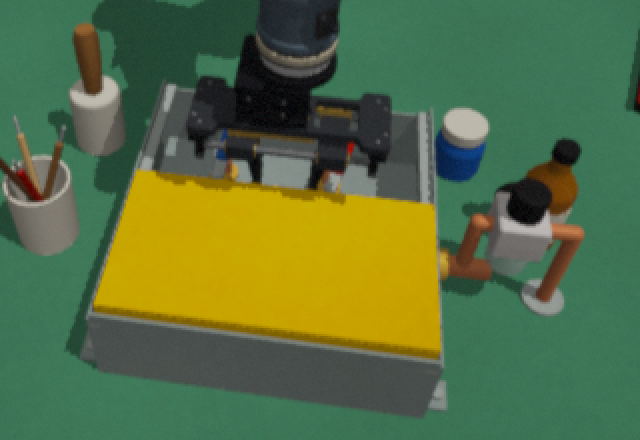

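View pics/w4.png

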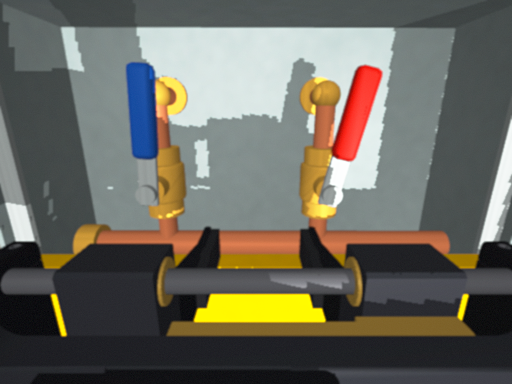

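Seen from the wrist, blue lies at (140,110) and red at (358,110), the red one already leaning toward +y. The force is still just sliding friction, so I push a little more.

Call:
step_arm(
  slide=[
    [-2,0,0],
    [-2,0,0],
    [-1,0,0],
    [0,0,0],
  ],
  twist=[0,0,0,0],
)

```text
time: 4.87
position: [0.6519, 0.0949, 0.1147]
tool_rot: [-0.076, 0.997, -0.0, -0.001]
ft_force: [-4.7, -0.4, 3.4]
grip_width: 0.0501
```

Call:
step_arm(
  slide=[
    [-2,0,0],
    [-1,0,0],
    [-1,0,0],
    [0,0,0],
  ],
  twist=[0,0,0,0],
)

```text
time: 5.2
position: [0.6528, 0.0951, 0.1148]
tool_rot: [-0.076, 0.997, -0.0, -0.005]
ft_force: [-10.7, -2.0, 7.4]
grip_width: 0.0499
```

The arm was commanded 4 mm and moved 1 mm while the force rose, so the cover is at its stop. I back off and look.

Call:
step_arm(
  slide=[
    [8,0,0],
    [12,0,0],
    [20,0,0],
    [0,0,-30],
    [0,0,-30],
    [0,0,-30],
    [0,0,-30],
    [0,0,0],
  ],
  twist=[0,0,0,0,0,0,0,0],
  jaw=0,
)

```text
time: 5.87
position: [0.623, 0.0895, 0.2422]
tool_rot: [-0.076, 0.997, -0.001, 0.009]
ft_force: [1.0, -0.4, 0.9]
grip_width: 0.0053
```

Run:
```python
from h import *
st()
c=cam("top");cv2.imwrite('pics/t5.png',c['color'][90:260,120:340].repeat(3,0).repeat(3,1))
c=cam("wrist");cv2.imwrite('pics/w5.png',c['color'])
hsv=cv2.cvtColor(c['color'],cv2.COLOR_BGR2HSV);P=cloud(c)
for nm,m in [('red',cv2.inRange(hsv,(0,200,100),(6,255,255))|cv2.inRange(hsv,(175,200,100),(180,255,255))),('blue',cv2.inRange(hsv,(105,150,60),(130,255,255)))]:
    n,l,s,ce=cv2.connectedComponentsWithStats(m)
    for i in np.argsort(-s[1:,4])[:2]+1:
        print(nm,s[i],'z',np.median(P[l==i][:,2]).round(3))
        vs,us=np.where(l==i);b=box(onplane(c,np.c_[us,vs],.078))*1000
        r=cv2.minAreaRect(b.astype('float32'));print(r,cv2.boxPoints(r).round(0).tolist())
```

```text
t 5.87 pos [0.623  0.0895 0.2422] box [-0.0392  0.0014] toolx ang -171.3 F [ 1.  -0.4  0.9] w 0.005334686514700413
red [305 107  25  53 425] z 0.08
((-92.73432922363281, 61.30061340332031), (13.293681144714355, 54.064945220947266), 76.08112335205078) [[-121.0, 61.0], [-68.0, 48.0], [-65.0, 61.0], [-117.0, 74.0]]
red [ 32 220  19  21  65] z 0.084
((20.722848892211914, -255.65771484375), (3.214967966079712, 37.802162170410156), 42.39894485473633) [[7.0, -243.0], [32.0, -271.0], [35.0, -269.0], [9.0, -241.0]]
blue [185 105  14  54 721] z 0.08
((-93.8846435546875, -70.44406127929688), (13.852090835571289, 55.45594024658203), 86.2356948852539) [[-122.0, -76.0], [-67.0, -79.0], [-66.0, -65.0], [-121.0, -62.0]]
blue [405  30  48  32 584] z 0.041
((-176.89186096191406, 162.5921173095703), (22.700180053710938, 43.029476165771484), 58.85082244873047) [[-201.0, 164.0], [-164.0, 142.0], [-153.0, 161.0], [-189.0, 183.0]]
```

View pics/w5.png

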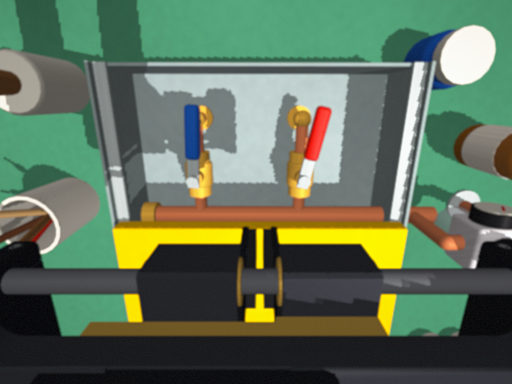

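View pics/t5.png

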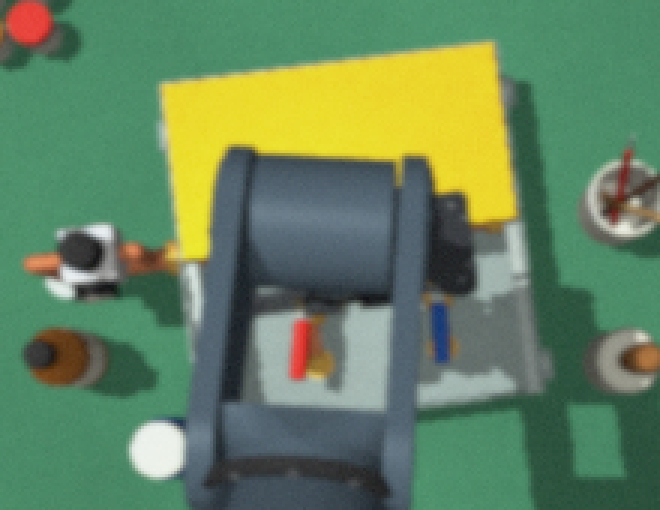

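The cover is fully back in the top view, front edge at about (165-515, 220-260) in the crop. Red is at about 14° and blue at about 4°. I check the regulator clearance and the wrist joint, then work out the arc.

Run:
```python
from h import *
o=robot.get_obs();print('q',o['q'].round(3));st()
c=cam("scene");P=cloud(c);b=box(P)
k=(P[...,2]>.125)&(P[...,2]<.2)&(b[...,1]>.1)&(b[...,1]<.32)&(abs(b[...,0])<.15)
vs,us=np.where(k);print('pix',us.min(),us.max(),vs.min(),vs.max())
lab,n=None,None
l=cv2.connectedComponentsWithStats(k.astype('uint8'))
for i in range(1,l[0]):
    if l[2][i,4]>20:
        q=b[l[1]==i];print(l[2][i],q.min(0).round(3),q.max(0).round(3),P[l[1]==i][:,2].max().round(3))
piv=np.array([-41,49.])
for d in [0,14,25,35,45,55,65,75,83,88,91,94]:
    t=np.radians(d);n=np.array([np.sin(t),np.cos(t)]);h=np.array([-np.cos(t),np.sin(t)])
    print(d,(piv+52*h-(8+15*n[0]+9.5*n[1])*n).round(1))
```

```text
q [-0.035  0.529  1.439  0.     1.166 -1.757]
t 5.97 pos [0.6195 0.0895 0.2369] box [-0.0427  0.0019] toolx ang -171.3 F [ 0.4 -0.5  0.3] w 0.002402825304125873
pix 377 420 200 251
[405 200  16  16 187] [-0.08   0.273] [-0.055  0.298] 0.152
[377 219  29  33 809] [-0.025  0.21 ] [0.042 0.26 ] 0.171
0 [-93.   31.5]
14 [-96.5  41.4]
25 [-97.8  50.2]
35 [-97.6  58.9]
45 [-95.7  67.9]
55 [-91.9  76.8]
65 [-86.2  85.3]
75 [-78.6  92.8]
83 [-71.2  97.7]
88 [-66.1 100.2]
91 [-62.9 101.4]
94 [-59.6 102.4]
```

The regulator body starts at box y 0.21, clear of the arc. I twist the gripper by 90° so its long side lies along box x, then go down to the right of the red handle.

Call:
step_arm(
  slide=[
    [0,0,0],
    [0,0,0],
    [0,0,0],
    [0,0,0],
    [0,0,0],
    [0,0,0],
    [0,0,0],
    [0,0,0],
    [0,0,0],
    [0,0,0],
    [0,0,0],
    [0,0,0],
    [0,0,0],
    [20,-25,0],
    [0,-25,0],
    [0,0,25],
    [0,0,30],
    [0,0,20],
    [0,0,0],
  ],
  twist=[6.92,6.92,6.92,6.92,6.92,6.92,6.92,6.92,6.92,6.92,6.92,6.92,6.92,0,0,0,0,0,0],
  jaw=0,
)

```text
time: 7.6
position: [0.5607, 0.1017, 0.1541]
tool_rot: [0.651, 0.759, -0.004, -0.004]
ft_force: [-0.8, 0.4, -1.3]
grip_width: 0.0003
```

Run:
```python
from h import *
st()
c=cam("wrist");cv2.imwrite('pics/w6.png',c['color'])
c=cam("scene");cv2.imwrite('pics/s6.png',c['color'][100:320,130:450].repeat(2,0).repeat(2,1))
```

```text
t 7.6 pos [0.5607 0.1017 0.1541] box [-0.099   0.0227] toolx ang 98.7 F [-0.8  0.4 -1.3] w 0.00034039789638665787
```

View pics/w6.png

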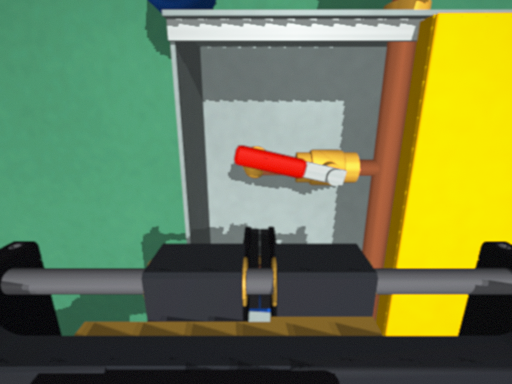

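View pics/s6.png

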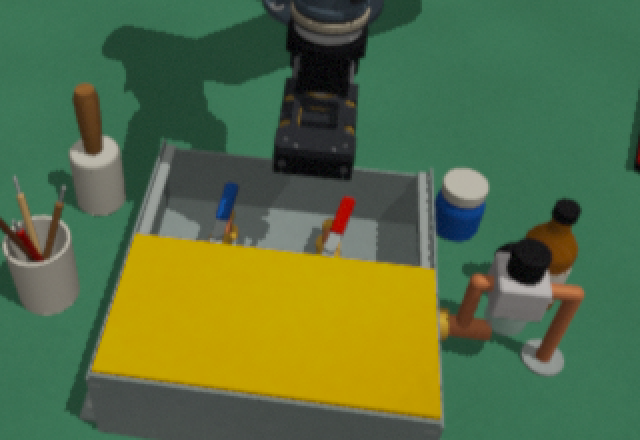

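The wrist view shows the red handle from (238,155) to (335,178), with the closed fingers at (258,240) to its right side (box -y) and nothing below them. Down to handle height.

Call:
step_arm(
  slide=[
    [0,4,25],
    [0,0,25],
    [0,0,15],
    [0,0,6],
    [0,0,0],
    [0,0,0],
  ],
  twist=[0,0,0,0,0,0],
)

```text
time: 8.2
position: [0.5698, 0.1023, 0.0896]
tool_rot: [0.651, 0.759, 0.001, 0.001]
ft_force: [0.2, -0.1, 0.4]
grip_width: 0.0008
```

Call:
step_arm(
  slide=[
    [0,-3,6],
    [0,0,0],
    [7,-2,0],
    [6,-1,0],
    [6,-1,0],
    [5,-1,0],
    [4,0,0],
    [5,0,0],
    [4,0,0],
    [5,1,0],
    [4,1,0],
    [0,0,0],
  ],
  twist=[0,0,0,0,0,0,0,0,0,0,0,0],
)

```text
time: 9.2
position: [0.5561, 0.147, 0.0828]
tool_rot: [0.651, 0.759, -0.0, 0.001]
ft_force: [0.6, -2.4, 0.3]
grip_width: 0.0004
```

Run:
```python
from h import *
st()
c=cam("wrist");cv2.imwrite('pics/w7.png',c['color'])
```

```text
t 9.2 pos [0.5561 0.147  0.0828] box [-0.0968  0.0682] toolx ang 98.8 F [ 0.6 -2.4  0.3] w 0.0003754504872690255
```

View pics/w7.png

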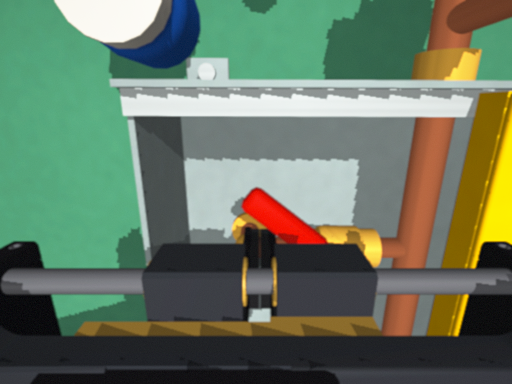

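The handle has turned to about 40°, with its tip at (255,195). I continue along the arc.

Call:
step_arm(
  slide=[
    [4,2,0],
    [5,3,0],
    [4,3,0],
    [4,3,0],
    [4,4,0],
    [3,4,0],
    [3,3,0],
    [2,4,0],
    [1,2,0],
    [0,0,0],
  ],
  twist=[0,0,0,0,0,0,0,0,0,0],
)

```text
time: 10.08
position: [0.5787, 0.1812, 0.0822]
tool_rot: [0.651, 0.759, -0.0, -0.0]
ft_force: [-1.4, -2.1, -0.4]
grip_width: 0.0004
```

Run:
```python
from h import *
st()
c=cam("wrist");cv2.imwrite('pics/w8.png',c['color'])
```

```text
t 10.08 pos [0.5787 0.1812 0.0822] box [-0.0693  0.0987] toolx ang 98.7 F [-1.4 -2.1 -0.4] w 0.0004487220502051432
```

View pics/w8.png

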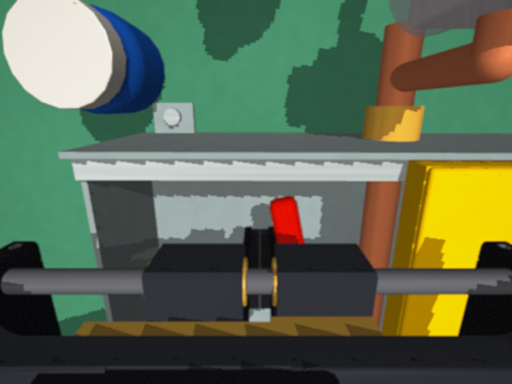

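The handle is at about 75°, with its visible part at (287,220). I push on in box +x until the force shows the stop.

Call:
step_arm(
  slide=[
    [0,3,0],
    [0,3,0],
    [0,2,0],
    [0,2,0],
    [0,0,0],
  ],
  twist=[0,0,0,0,0],
)

```text
time: 10.55
position: [0.5876, 0.1836, 0.0822]
tool_rot: [0.652, 0.759, -0.0, -0.002]
ft_force: [-4.3, 2.1, -0.8]
grip_width: 0.0006
```

Call:
step_arm(
  slide=[
    [0,2,0],
    [0,2,0],
    [0,0,0],
  ],
  twist=[0,0,0],
)

```text
time: 10.8
position: [0.591, 0.1841, 0.0822]
tool_rot: [0.652, 0.759, -0.001, -0.002]
ft_force: [-5.7, 3.0, -0.5]
grip_width: -0.0
```

Run:
```python
from h import *
st()
c=cam("wrist");cv2.imwrite('pics/w9.png',c['color'])
```

```text
t 10.8 pos [0.591  0.1841 0.0822] box [-0.0567  0.0996] toolx ang 98.7 F [-5.7  3.  -0.5] w -4.658327197812643e-05
```

View pics/w9.png

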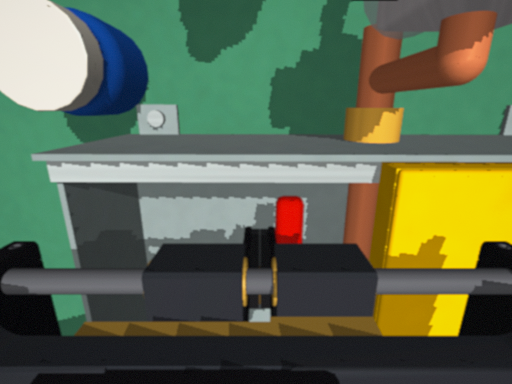

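The handle now points nearly straight along box y at (289,220). A few mm more to confirm the stop.

Call:
step_arm(
  slide=[
    [0,2,0],
    [0,2,0],
    [0,1,0],
    [0,0,0],
  ],
  twist=[0,0,0,0],
)

```text
time: 11.18
position: [0.5912, 0.1842, 0.0822]
tool_rot: [0.651, 0.759, -0.005, -0.005]
ft_force: [-13.0, 0.4, 7.4]
grip_width: 0.0007
```

5 mm commanded gave no motion and 13 N, so the handle is at its stop. I back off, lift clear and check.

Call:
step_arm(
  slide=[
    [0,-10,0],
    [0,-15,0],
    [0,0,0],
    [0,0,-25],
    [0,0,-35],
    [0,0,-35],
    [0,0,-35],
    [-10,-20,-20],
    [-20,-20,0],
    [-20,-20,0],
    [0,0,0],
    [0,0,0],
  ],
  twist=[0,0,0,0,0,0,0,0,0,0,0,0],
)

```text
time: 12.18
position: [0.5227, 0.1206, 0.2337]
tool_rot: [0.652, 0.758, 0.002, 0.001]
ft_force: [0.3, 0.2, -0.1]
grip_width: 0.0002
```

Run:
```python
from h import *
st()
c=cam("scene");cv2.imwrite('pics/s10.png',c['color'][100:320,130:450].repeat(2,0).repeat(2,1))
c=cam("wrist");cv2.imwrite('pics/w10.png',c['color'])
hsv=cv2.cvtColor(c['color'],cv2.COLOR_BGR2HSV)
m=cv2.inRange(hsv,(0,200,100),(6,255,255))|cv2.inRange(hsv,(175,200,100),(180,255,255))
n,l,s,ce=cv2.connectedComponentsWithStats(m)
i=1+s[1:,4].argmax();vs,us=np.where(l==i);r=cv2.minAreaRect((box(onplane(c,np.c_[us,vs],.078))*1000).astype('float32'));print(s[i],r)
c=cam("top");P=cloud(c);hsv=cv2.cvtColor(c['color'],cv2.COLOR_BGR2HSV)
m=cv2.inRange(hsv,(20,120,80),(35,255,255));m[:,:165]=0
n,l,s,_=cv2.connectedComponentsWithStats(m);i=1+s[1:,4].argmax();vs,us=np.where(l==i)
b=box(onplane(c,np.c_[us,vs],.112));print('cover',s[i],np.percentile(b[:,0],[.5,99.5]),np.median(P[l==i][:,2]))
cv2.imwrite('pics/t10.png',c['color'][60:290,100:360].repeat(3,0).repeat(3,1)[:600])
```

```text
t 12.18 pos [0.5227 0.1206 0.2337] box [-0.1338  0.0471] toolx ang 98.6 F [ 0.3  0.2 -0.1] w 0.0002054439852768572
[340 104  18  54 748] ((-40.7392692565918, 104.42591094970703), (53.81147003173828, 14.718277931213379), 89.79145050048828)
cover [ 174  104  119   75 6769] [-0.00225231  0.16393924] 0.11243317449230394
```

View pics/s10.png

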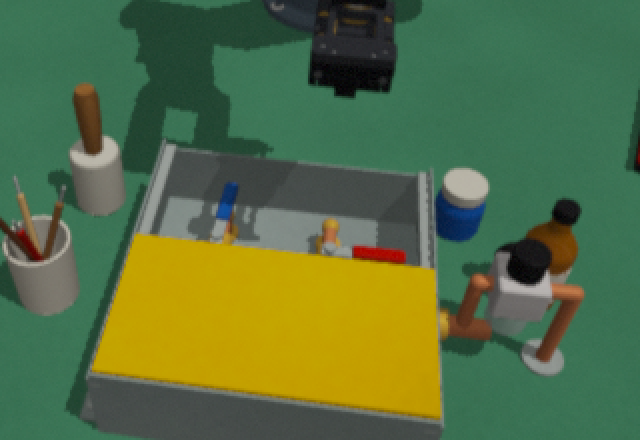

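View pics/w10.png

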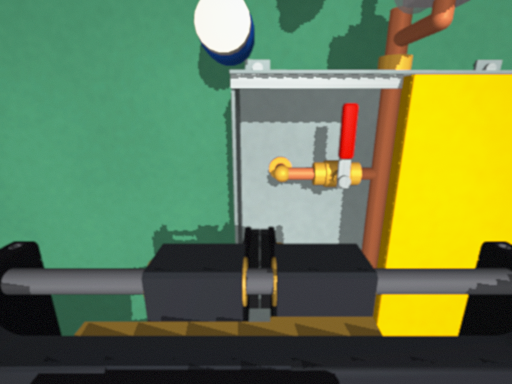

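View pics/t10.png

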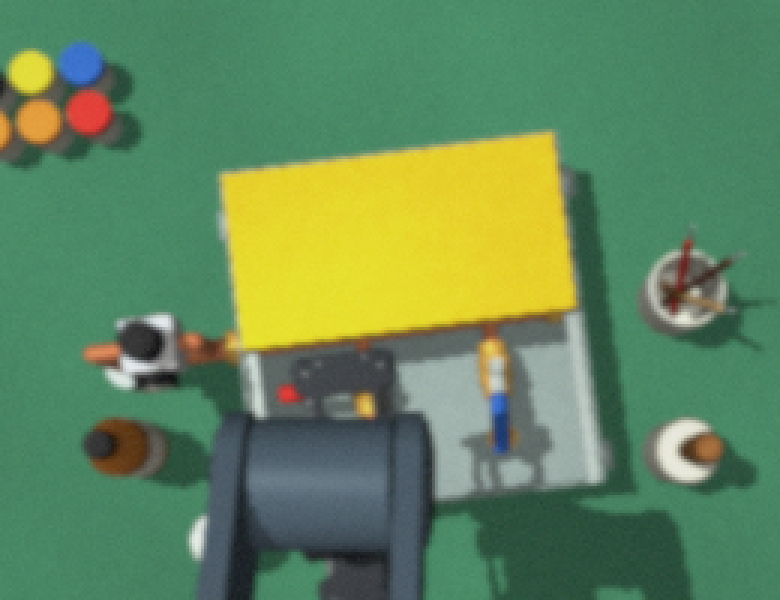

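The red handle lies across its pipe at 89.8°, from (348,104) to (345,180) in the wrist view. The cover is fully back and flat, blue still points to the front, and the bystanders stand as before. The arm is clear, so I hand in.

```bash
python3 -c "
from rig import robot
print(robot.hand_in())"
```

```text
the job is handed in; nothing more can be done
None
```

I pushed the yellow cover back to its stop with two fingertips on its front face. Then I swept the red handle clockwise with closed fingers until it met its stop, and handed the job in at about 12 s of the 48 s allowed.

- **Cover:** At the stop the arm moved only 1 mm of the last 4 mm commanded, and the force rose to about 11 N along the push. The last measurement put its front edge at box x of about -2 mm and its top at 112 mm, so it lies flat.
- **Red handle:** At its stop it did not move for the last 5 mm commanded, at 13 N. The wrist picture gave 89.8°.
- **Blue handle and bystanders:** I checked these by eye only. In the last pictures the blue handle still pointed to the front, and bottle, jar, maul and cup were upright where they had been.
- **Gripper:** It was clear of everything, with the measured force near zero.

One disagreement: my estimate of the box's position along its x axis was off by about 4 mm. Both stops were confirmed by contact, so this did not affect the result.

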